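Level the hoop stand with its knob and hold it level

TASK

On the round plate of the walnut hoop stand, lay the wooden packing disc flat in the middle and let go, then set the round ball level centred on top of it, ball window up, and let go. Then push the stand's bar knob down until the foot under it bears firmly on its steel pad, and turn the knob until, with the foot pressed on the pad, the steel ball in its window rests inside the black ring. Finish while still holding the knob pressed down like that (do not let go), and leave the dish, tumbler, bobbin case and magnifier where they are.

Things in the scene. Friction and masses are not known exactly. Their poses are not given: they have to be found in the camera images.
- plate (a point): Centre of the upper face of the stand's round walnut plate (inner diameter 138 mm inside a hoop lip 6 mm high), about 73 mm above the table. z: plate's normal; y: away from the knob, towards the board's hinge. The knob's axis is 130 mm away on the -y side. Unpressed, a spring lifts the knob end to a slope of 0.08 rad, about 17 mm higher there than when level.
- hinge (a point): Middle of the hinge line of the stand's board, 60 mm above the table, 85 mm from the plate's centre and 215 mm from the knob's axis; the line runs along x. Board and plate tilt about it, up to 0.08 rad knob end up and 0.07 rad knob end down.
- packing_mid (a point): Loose wooden packing disc, 60 mm diameter, 16 mm thick, about 45 g; the point is its centre, half-way up. z is its axis.
- level_mid (a point): Loose round ball level (a steel ball in a window in place of a bubble), an aluminium disc of 56 mm diameter and 20 mm height, about 150 g, ball window on its upper face (+z) with a black ring of 9 mm inner radius at the window's centre; the point is the disc's centre, half-way up.
- ball (a point): Centre of the dark steel ball, 12 mm in diameter, showing in the level's window, 11.5 mm above the level's centre. It rolls to the LOWER side, 0.3 mm for each 0.001 rad of slope (18 mm at most along each axis of the level), and rests at the window's centre when the level is level. It takes about 1 s to settle.
- knob_grip (a point): The stand's wooden bar knob: bar 50 mm long, 14 thick, 30 high, on a screw at the board's -y end. The point is on the screw's axis, 10 mm below the bar's top, about 98 mm above the table when level; bar underside about 12 mm above the board. x along the bar, z up the screw. Pushed down, it lowers the board's end against a spring (3 to 8 N) for 8 to 27 mm until the foot meets its pad.
- knob (a joint): Turn of the knob in rad, clockwise from above growing, -2 to 2; 0.12 N m of friction, stays where left. Quick thread: 1 rad clockwise drives foot and knob 6 mm down through the board, so with the foot on its pad the knob end rises 6 mm, the slope changes 0.028 rad and the ball shifts 8.4 mm away from the knob. Level lies 0.6 to 1.4 rad from the start, either way.
- leg: The levelling screw with its foot and the knob it carries; the origin is the lowest point of the round brass foot (16 mm diameter), straight below the knob; z up along the screw. The knob_grip point is 80 mm above it.
- pad_thin: Fixed round steel pad on the table, 44 mm diameter, 12 mm thick, origin at its underside's centre. One of the two pads lies under the foot, the other is a spare at the stand's side; which is which varies.
- pad_thick: Fixed round steel pad like the other, 44 mm diameter, 24 mm thick, origin at its underside's centre.
- dish: Bystander: yellow ceramic dish, 110 mm across, 35 mm high; origin under its centre.
- tumbler: Bystander: empty glass tumbler, 68 mm across, 100 mm high; origin under its centre.
- bobbin_case: Bystander: grey plastic thread-bobbin case, 50 x 85 x 24 mm, origin under its centre.
- magnifier: Bystander: steel magnifier on a short arm over a round 90 mm base, about 170 mm high, lens on its -y side; origin under the base's centre.
Not all that is in view belongs to the job. Leave any pink or turquoise look-alike of the part that bears level_mid alone.

How it is judged:
By the outcome, as a careful person would: the job done as asked, in the order asked, and still so for the second after the job is handed in, while the arm keeps its last pose, push and grip.
It also fails if it takes over 72 s, if anything falls off the work surface, if the arm or the gripper's body presses on something with over 40 N, if the wrist force passes 120 N, or if a joint passes its speed limit or range.

ROBOT

A 6-joint arm with a two-finger parallel gripper is mounted at the origin on the work surface. World frame = base frame: x ahead of the robot, y to its left, z up, the work surface at z = 0. Lengths are in m, angles in rad, forces in N, time in s.
With the tool pointing down it reaches from about 0.25 to 0.725 m from the base axis. Payload 4 kg.
Tool frame: the origin (TCP) lies at the very end of the fingers, on their centre line; the grasp point (between the pads) lies 19 mm behind it; z points along the fingers, y is the line along which they close (so a half turn about z gives the same grasp; the last joint's range is limited). The gripper opens to 85 mm and grips with 20 to 120 N. Pads are 22 mm wide; open, the fingers measure 114 mm over their backs; the gripper's body (76 mm by 85 mm) begins 54 mm behind the grasp point. The pads swing forward as they close: fully open they stand 13 mm farther back than shut.
Start: joints at [1.201, 0.241, 0.005, 1.335, 0, 1.571], TCP at [0.181, 0.466, 0.231] pointing down, gripper open.
Joint ranges: [-2.72, 2.72], [-1.05, 1.87], [-1.09, 1.28], [-1.99, 2.15], [-1.42, 1.44], [-3.14, 3.14]. Speed limits (rad/s): [2.79, 2.79, 3.14, 3.14, 3.14, 3.14].

INTERFACE

Orientations are given as a unit quaternion [x, y, z, w].
In Python, from workcell import bot, vision, workorder gives the robot as it stands.
- The arm moves only by the shell command python3 -m creep 'ROWS' [OPENING]. ROWS is JSON, a list of rows, each a list of 2 entries, a list of its own where there are three numbers: the shift along the tool's x, y, z in mm, then the turn, a rotation vector about the tool's x, y, z in rad. In form: [[[dx, dy, dz], [wx, wy, wz]], ...]. A call has 1 to 12 rows; each row shifts and turns the commanded pose from where the row before left it, along the tool's axes as they then stand; what a row does not reach is not made up. A row lasts 1/8 s, in which the tool goes at most 62.5 mm and 10.7 degrees, less where a joint would pass 70% of its speed; a pose out of reach is approached as far as the arm can. A call is refused whole if a number of a shift passes 62.5 or a number of a turn 0.188, either way. A call with a gripper value outside its range is refused whole. OPENING is the finger opening in mm, from 0 to 85.4, set as the call begins (- or left out, the last holds). The fingers move at their own pace and stop on an object; the grip force is fixed at half the most. Time passes only in rows, so rows that do not move let the fingers close. It gives the time, the measured TCP pose, the force, the opening and the grip force at its end, in the units of the state.
- bot.get_obs(): the state, without advancing time (a new reading comes with each control period).
- vision.camera(name): name is "scene" or "side" or "wrist"; returns a dict with "image" (420x560x3 uint8, blue, green, red), "z_map" (420x560 float32, m along the optical axis (not along the pixel's ray), 0 where there is no reading), "K" (3x3 intrinsics, pixels), "k1" (the pictures are not rectified: a ray, as slopes to the right and down, at radius r is drawn at 1 + k1 r^2 times it, then the intrinsics apply), "rvec" (rotation vector, rad) and "tvec" (3), from world to camera coordinates, as OpenCV has them; the wrist camera has in their place "tool_from_camera" (4x4, takes a point from camera to tool coordinates, whose origin is the TCP and whose axes are the flange's). Camera axes: x right, y down, z forward; pixel columns grow to the right and rows downward; lengths in m; the calibration is good to about 2 mm. A picture is of the moment at which its call begins: read the wrist's pose just before it.
- workorder.job_done(): hands the job in; it is judged then, once.
Trained networks look in a picture, given as the dict that the camera call returned (one of the last four; its "shot" number tells which), for a name from the list of things; names that differ only in an ending like _2 or _b are one class to them, and where a whole thing is asked for, a point or a joint stands for the part that bears it (a point fixed in the world has none). Each returns a list of dicts, best first, with "score" (0 to 1); they miss things now and then, are a little off and sometimes report something else, mostly with a low value. They report only what shows in the picture. A call takes as long as a camera call. They do not tell look-alikes from the thing itself.
- vision.spot_in(picture, query): "position" ([column, row] in pixels, amid what is visible of it).
- vision.place_of(picture, query): "position" ([column, row] in pixels: a listed point, or the origin of a listed thing).
The state is a dict: "clock": time; "joint_pos": joint angles; "joint_vel": joint speeds; "tau": joint torques, N m; "eef_pos": TCP position; "tool_rot": TCP orientation; "ft_force": force on the tool from outside, world axes, zero at the start; "ft_torque": the same for the moment, N m; "grip_width": finger opening in m; "grasp_force": force on a finger pad.
Only numpy, scipy, OpenCV 4.12 (cv2) and the standard library are available. Lean on these libraries where they do the work, as an engineer would, in place of code of your own. Each camera call takes 0.05 s, during which the arm holds its last target. There are 200 camera calls.

## Working session

There is one attempt and no reset: what is moved stays moved. The work goes in short steps, Python scripts to look and compute and a shell command to move; the robot and the scene stay as the last step left them, time stands still between calls to the robot, and variables do not carry over. Pictures are saved under pics/ and viewed, at most 10 in all, crops included, and the job is handed in when it is done.

```bash
ls; mkdir -p pics
cat > h.py <<'E'
import numpy as np, cv2
from scipy.spatial.transform import Rotation as R
from workcell import bot, vision, workorder
def shot(name):
    o=bot.get_obs(); p=vision.camera(name)
    if name=="wrist":
        T=np.eye(4);T[:3,:3]=R.from_quat(o["tool_rot"]).as_matrix();T[:3,3]=o["eef_pos"]
        p["_W"]=T@np.array(p["tool_from_camera"])
    else:
        M=np.eye(4);M[:3,:3]=cv2.Rodrigues(np.array(p["rvec"],float))[0];M[:3,3]=np.ravel(p["tvec"])
        p["_W"]=np.linalg.inv(M)
    return p
def ray(p,uv):
    D=np.array([p["k1"],0,0,0],float)
    s=cv2.undistortPoints(np.array([[uv]],float),np.array(p["K"],float),D)[0,0]
    return p["_W"][:3,3],p["_W"][:3,:3]@np.array([s[0],s[1],1.])
def at_z(p,uv,z):
    c,d=ray(p,uv); return c+d*(z-c[2])/d[2]
def at_d(p,uv,r=1):
    u,v=int(round(uv[0])),int(round(uv[1])); w=p["z_map"][max(v-r,0):v+r+1,max(u-r,0):u+r+1]; w=w[w>0]
    if not len(w): return None
    c,d=ray(p,uv); return c+d*np.median(w)
def cloud(p):
    z=p["z_map"]; v,u=np.mgrid[:z.shape[0],:z.shape[1]]
    s=cv2.undistortPoints(np.stack([u,v],-1).reshape(-1,1,2).astype(float),np.array(p["K"],float),np.array([p["k1"],0,0,0.]))[:,0]
    P=np.c_[s,np.ones(len(s))]*z.reshape(-1,1)
    P=P@p["_W"][:3,:3].T+p["_W"][:3,3]; P[z.ravel()==0]=np.nan
    return P.reshape(*z.shape,3)
E
cat > a.py <<'E'
from h import *
np.set_printoptions(precision=3,suppress=True)
for n in ["scene","side"]:
    p=shot(n); cv2.imwrite(f"pics/{n}0.png",p["image"])
    print(n,p["_W"][:3,3])
    for q in ["plate","hinge","packing_mid","level_mid","ball","knob_grip","leg","pad_thin","pad_thick","dish","tumbler","bobbin_case","magnifier"]:
        for r in vision.place_of(p,q)[:3]:
            if r["score"]>.25: print(q,round(r["score"],2),np.round(r["position"]),at_d(p,r["position"]))
print(bot.get_obs())
E
python3 a.py
```

```text
pics
scene [ 0.889 -0.422  1.035]
plate 0.63 [304. 203.] [0.556 0.052 0.072]
plate 0.33 [273. 238.] [ 0.573 -0.077  0.11 ]
plate 0.28 [271. 256.] [ 0.591 -0.104  0.083]
hinge 0.83 [320. 180.] [0.543 0.129 0.069]
packing_mid 0.61 [153. 262.] [ 0.372 -0.266  0.016]
level_mid 0.68 [298. 128.] [0.375 0.253 0.021]
level_mid 0.59 [337. 148.] [0.496 0.265 0.021]
level_mid 0.35 [390. 173.] [0.643 0.301 0.004]
ball 0.68 [154. 262.] [ 0.374 -0.266  0.014]
knob_grip 0.8 [276. 237.] [ 0.58  -0.076  0.119]
leg 0.74 [273. 249.] [ 0.582 -0.088  0.083]
leg 0.46 [274. 258.] [ 0.597 -0.104  0.083]
pad_thin 0.66 [272. 258.] [ 0.595 -0.105  0.083]
pad_thin 0.44 [322. 180.] [0.545 0.136 0.065]
pad_thick 0.74 [332. 256.] [0.677 0.009 0.022]
dish 0.68 [391. 172.] [0.646 0.305 0.005]
dish 0.29 [155. 264.] [ 0.379 -0.269  0.014]
tumbler 0.75 [230. 345.] [ 0.657 -0.301  0.097]
bobbin_case 0.8 [164. 365.] [ 0.565 -0.406  0.022]
bobbin_case 0.34 [332. 258.] [0.68  0.006 0.023]
magnifier 0.65 [388. 128.] [0.558 0.417 0.015]
side [ 0.304 -0.646  0.848]
plate 0.89 [281. 196.] [0.561 0.052 0.073]
hinge 0.88 [267. 1
[... 597 characters left out ...]
 0.024]
dish 0.72 [274. 153.] [0.63  0.307 0.003]
tumbler 0.95 [353. 310.] [ 0.604 -0.31   0.045]
tumbler 0.32 [269. 181.] [0.551 0.123 0.069]
bobbin_case 0.73 [349. 369.] [ 0.545 -0.418  0.023]
magnifier 0.58 [243. 138.] [0.552 0.409 0.013]
{'clock': 1.4, 'joint_pos': array([1.201, 0.241, 0.005, 1.335, 0.   , 1.571]), 'joint_vel': array([-0.   , -0.001, -0.001, -0.002, -0.   ,  0.001]), 'tau': array([ -0.   , -37.221,  25.268,   0.001,  -0.   ,   0.   ]), 'eef_pos': array([0.181, 0.466, 0.231]), 'tool_rot': array([ 0.184,  0.983,  0.   , -0.   ]), 'ft_force': array([ 0.183, -0.313,  0.402]), 'ft_torque': array([-0.027, -0.032,  0.041]), 'grasp_force': 0.0, 'grip_width': 0.08578277778731731}
```

Run:
```python
import cv2,numpy as np
a=cv2.imread('pics/scene0.png');b=cv2.imread('pics/side0.png')
A=cv2.resize(a[90:270,130:430],None,fx=2.6,fy=2.6,interpolation=cv2.INTER_CUBIC)[:, :800]
cv2.imwrite('pics/s1.png',A)
B=cv2.resize(b[110:370,150:390],None,fx=2.3,fy=2.3,interpolation=cv2.INTER_CUBIC);cv2.imwrite('pics/s2.png',B)
```

```text
(no output)
```

View pics/s1.png

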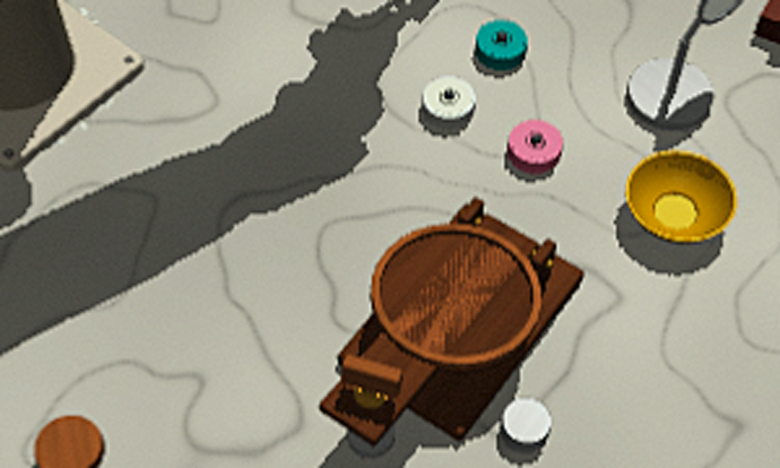

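View pics/s2.png

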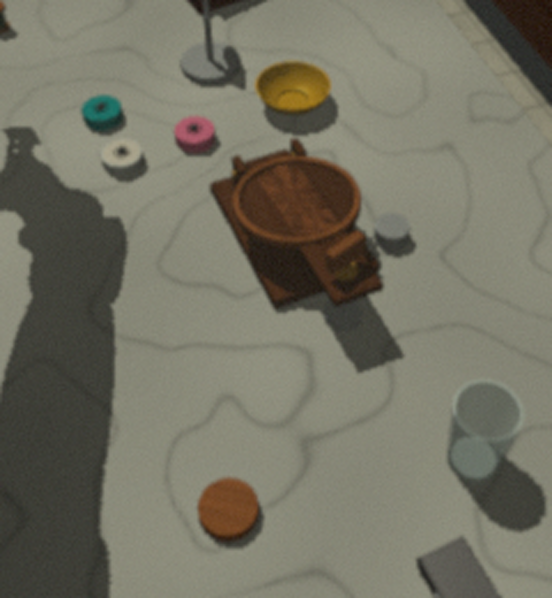

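```bash
cat > m.py <<'E'
from h import *
np.set_printoptions(precision=4,suppress=True)
def circ(P):
    A=np.c_[2*P[:,:2],np.ones(len(P))]; s=np.linalg.lstsq(A,(P[:,:2]**2).sum(1),rcond=None)[0]
    return s[:2],np.sqrt(s[2]+s[:2]@s[:2])
def disc(C,c,zmin,zmax,rad):
    P=C.reshape(-1,3); P=P[np.isfinite(P[:,0])]
    c=np.array(c,float)
    for _ in range(3):
        Q=P[(np.hypot(*(P[:,:2]-c).T)<rad)&(P[:,2]>zmin)&(P[:,2]<zmax)]
        (x,r)=cv2.minEnclosingCircle(Q[:,:2].astype(np.float32)*1000); 
        c=Q[:,:2].mean(0)
    return c,np.array(x)/1000,r,np.median(Q[:,2]),len(Q)
E
python3 - <<'E'
from m import *
for n in ["scene","side"]:
    p=shot(n); C=cloud(p)
    print(n,"pack",disc(C,(.374,-.268),.011,.022,.045))
    print("lev",disc(C,(.383,.262),.014,.027,.042))
    P=C.reshape(-1,3); P=P[np.isfinite(P[:,0])]
    Q=P[np.hypot(P[:,0]-.558,P[:,1]-.052)<.06]
    Q=Q[(Q[:,2]>.06)]
    A=np.c_[Q[:,:2]-[.558,.052],np.ones(len(Q))]; print("plate plane",np.linalg.lstsq(A,Q[:,2],rcond=None)[0])
    # hoop fit: points well above plate plane
    k=np.linalg.lstsq(A,Q[:,2],rcond=None)[0]
    d=P[:,:2]-[.558,.052]; h=P[:,2]-(d@k[:2]+k[2]); r=np.hypot(*d.T)
    S=P[(r<.09)&(r>.055)&(h>.003)&(h<.012)]; print("hoop",circ(S),len(S))
    # knob bar top
    S=P[(np.hypot(P[:,0]-.575,P[:,1]+.077)<.05)&(P[:,2]>.115)]; x,sz,an=cv2.minAreaRect((S[:,:2]*1000).astype(np.float32)); print("bar",x,sz,an,S[:,2].max(),len(S))
E
```

```text
scene pack (array([ 0.3759, -0.2626]), array([ 0.3745, -0.2622]), 31.085935592651367, np.float64(0.0147274902553709), 503)
lev (array([0.3819, 0.2613]), array([0.3809, 0.263 ]), 29.367225646972656, np.float64(0.020074616778739007), 274)
plate plane [ 0.0059 -0.0797  0.0717]
hoop (array([0.5579, 0.0543]), np.float64(0.07276940564716289)) 650
bar (568.2940673828125, -73.84555053710938) (50.91039276123047, 16.637758255004883) 23.760927200317383 0.13051951577450727 182
side pack (array([ 0.3731, -0.2644]), array([ 0.3734, -0.2636]), 30.88698959350586, np.float64(0.015171709795888833), 552)
lev (array([0.3798, 0.2584]), array([0.3795, 0.2613]), 29.72649383544922, np.float64(0.018904024821873033), 189)
plate plane [ 0.0081 -0.0827  0.0718]
hoop (array([0.5552, 0.054 ]), np.float64(0.0732313868798903)) 416
bar (565.7312622070312, -73.80725860595703) (51.071563720703125, 15.635235786437988) 21.18073272705078 0.12824011567276605 125
```

```bash
python3 -m creep '[[[-34,-47,0],[0,0,0]],[[-34,-47,0],[0,0,0]],[[-34,-47,0],[0,0,0]],[[-34,-47,0],[0,0,0]],[[-34,-47,0],[0,0,0]],[[-34,-47,0],[0,0,0]],[[-34,-47,0],[0,0,0]],[[-34,-47,0],[0,0,0]],[[-34,-47,0],[0,0,0]],[[-34,-47,0],[0,0,0]],[[-34,-47,10],[0,0,0]],[[-34,-47,10],[0,0,0]]]' 85
cat > w.py <<'E'
import sys
from m import *
# usage: w.py query ztop x y zlo zhi rad [png]
p=shot("wrist"); o=bot.get_obs(); C=cloud(p)
q=sys.argv[1]; x,y,zl,zh,rad=map(float,sys.argv[2:7])
if len(sys.argv)>7: cv2.imwrite(sys.argv[7],p["image"])
for r in vision.place_of(p,q)[:3]:
    print(q,round(r["score"],2),np.round(r["position"]),at_d(p,r["position"]))
try: d=disc(C,(x,y),zl,zh,rad); print(d)
except Exception as e: print(e)
M=R.from_quat(o["tool_rot"]).as_matrix()
print("clk",o["clock"],"eef",o["eef_pos"],"q",o["joint_pos"],"F",o["ft_force"],"tooly yaw",np.arctan2(M[1,1],M[0,1]))
try: print("tool delta to mean/enclosing mm",[(M.T@(np.r_[c,0]-np.r_[o["eef_pos"][:2],0])*1000).round(1) for c in d[:2]])
except Exception: pass
E
python3 w.py packing_mid .374 -.264 .011 .022 .045 pics/w1.png
```

```text
clock: 3.0
eef_pos: [0.3577, -0.2094, 0.2115]
tool_rot: [0.184, 0.983, -0.0, 0.001]
ft_force: [0.6, 1.0, -0.3]
grip_width: 0.0852
grasp_force: 0.0
packing_mid 0.57 [240. 218.] [ 0.3722 -0.2613  0.0144]
(array([ 0.3727, -0.2604]), array([ 0.3737, -0.2608]), 30.09020233154297, np.float64(0.0143287501368356), 2525)
clk 3.05 eef [ 0.3592 -0.2153  0.2098] q [-0.5371  0.0889 -0.2359  1.2424 -0.004  -0.1617] F [ 3.5978 -5.7994 -0.0511] tooly yaw 1.1953565153545958
tool delta to mean/enclosing mm [array([-29.1, -37. ,   0.3]), array([-30.2, -37. ,   0.3])]
```

```bash
python3 -m creep '[[[-18,-23,40],[0,0,0]],[[-17,-22,40],[0,0,0]],[[0,0,30],[0,0,0]],[[0,0,0],[0,0,0]],[[0,0,0],[0,0,0]]]' 85
python3 w.py packing_mid .374 -.262 .011 .022 .04 pics/w2.png
```

```text
clock: 3.72
eef_pos: [0.3743, -0.2616, 0.1025]
tool_rot: [0.183, 0.983, -0.0, 0.001]
ft_force: [0.3, -0.1, 0.7]
grip_width: 0.0847
grasp_force: 0.0
packing_mid 0.68 [282. 214.] [ 0.372 -0.261  0.014]
(array([ 0.3725, -0.2607]), array([ 0.3735, -0.2612]), 29.902027130126953, np.float64(0.014383662023826793), 5504)
clk 3.775 eef [ 0.3747 -0.2619  0.1029] q [-0.6101  0.2574 -0.329   0.9817  0.     -0.2411] F [ 0.4053 -0.33    1.3885] tooly yaw 1.2017959321104321
tool delta to mean/enclosing mm [array([ 2.4,  0.3, -0. ]), array([ 1.3,  0.2, -0. ])]
```

View pics/w2.png

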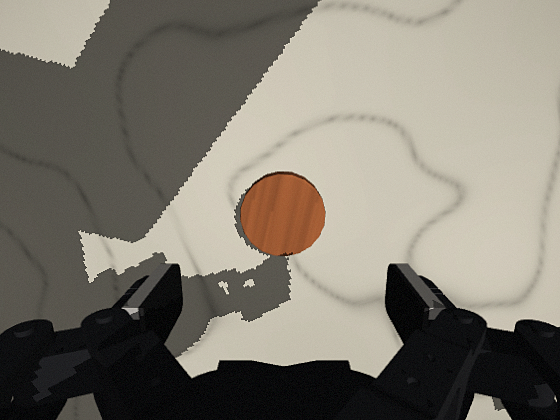

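```bash
python3 -m creep '[[[1,0,40],[0,0,0]],[[1,0,40],[0,0,0]],[[0,0,20],[0,0,0]],[[0,0,0],[0,0,0]],[[0,0,0],[0,0,0]]]' 85
python3 -m creep '[[[0,0,0],[0,0,0]],[[0,0,0],[0,0,0]],[[0,0,0],[0,0,0]],[[0,0,0],[0,0,0]],[[0,0,0],[0,0,0]]]' 40
```

```text
clock: 4.45
eef_pos: [0.3731, -0.2617, 0.0028]
tool_rot: [0.184, 0.983, -0.001, 0.001]
ft_force: [0.2, -0.4, -0.7]
grip_width: 0.0849
grasp_force: 0.0
clock: 5.08
eef_pos: [0.3728, -0.2617, 0.0032]
tool_rot: [0.184, 0.983, -0.001, 0.001]
ft_force: [-2.1, 1.1, 10.2]
grip_width: 0.0576
grasp_force: 61.6
```

```bash
python3 -m creep '[[[0,0,-45],[0,0,0]],[[0,0,-50],[0,0,0]],[[0,20,-45],[0,0,0]],[[-10,50,0],[0,0,0]],[[-10,55,0],[0,0,0]],[[-9,60,0],[0,0,0]],[[-9,60,0],[0,0,0]],[[-9,60,0],[0,0,0]],[[-10,56,0],[0,0,0]],[[0,0,0],[0,0,0]],[[0,0,0],[0.073,-0.036,0]],[[0,0,0],[0,0,0]]]' 40
python3 w.py plate .5565 .054 .03 .1 .06 pics/w3.png
```

```text
clock: 6.58
eef_pos: [0.5548, 0.0554, 0.1414]
tool_rot: [0.183, 0.982, -0.039, 0.011]
ft_force: [0.1, -0.2, 0.2]
grip_width: 0.0573
grasp_force: 64.5
(array([0.5213, 0.0711]), array([0.5235, 0.0687]), 59.98836898803711, np.float64(0.07037536012369754), 20816)
clk 6.625 eef [0.5549 0.0549 0.1415] q [ 0.1423  0.4096  0.002   1.1679 -0.0804  0.5118] F [ 0.2588 -0.4351 -1.0719] tooly yaw 1.2001517185748096
tool delta to mean/enclosing mm [array([37.2,  3. , -1.5]), array([34.3,  1.5, -1.3])]
```

View pics/w3.png

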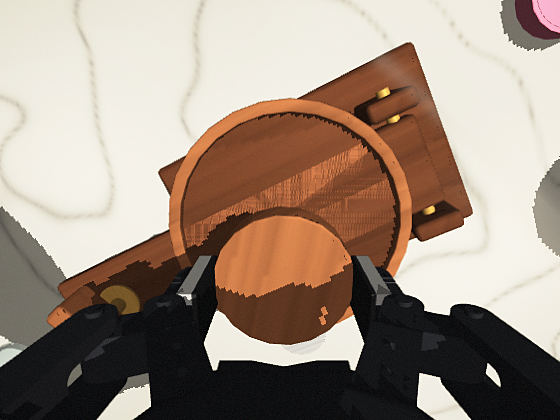

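```bash
cat > hoop.py <<'E'
from m import *
def hoop(p,c0=(.5565,.054),k=(.007,-.081,.072),hmax=.010):
    P=cloud(p).reshape(-1,3); P=P[np.isfinite(P[:,0])]; c=np.array(c0)
    d=P[:,:2]-c; h=P[:,2]-(d@np.array(k[:2])+k[2]); r=np.hypot(*d.T)
    Q=P[(r<.066)&(abs(h)<.004)]; A=np.c_[Q[:,:2]-c,np.ones(len(Q))]; k=np.linalg.lstsq(A,Q[:,2],rcond=None)[0]
    h=P[:,2]-(d@k[:2]+k[2]); S=P[(r<.085)&(r>.06)&(h>.003)&(h<hmax)]
    return k,circ(S),len(S),P,h
E
python3 - <<'E'
from hoop import *
p=shot("wrist");o=bot.get_obs(); k,c,n,P,h=hoop(p); print(k,c,n)
M=R.from_quat(o["tool_rot"]).as_matrix(); T=(P-o["eef_pos"])@M
S=T[(np.hypot(*T[:,:2].T)<.035)&(T[:,2]<0)&(T[:,2]>-.03)&(abs(T[:,1])<.027)]
print("disc top in tool",np.percentile(S,[1,50,99],axis=0), cv2.minEnclosingCircle((S[:,:2]*1000).astype(np.float32)))
A=np.c_[S[:,:2],np.ones(len(S))]; print(np.linalg.lstsq(A,S[:,2],rcond=None)[0]); print(M.T@(np.r_[c[0],.073]-o["eef_pos"])*1000)
E
```

```text
[ 0.0078 -0.0796  0.0713] (array([0.5558, 0.0561]), np.float64(0.0725876209061492)) 6854
disc top in tool [[-0.0275 -0.0257 -0.0125]
 [ 0.0029  0.0006 -0.0111]
 [ 0.029   0.0261 -0.0025]] ((-0.36856937408447266, 1.3522026538848877), 30.309673309326172)
[ 0.025  -0.0027 -0.0109]
[ 2.5658  7.0016 68.2014]
```

```bash
python3 -m creep '[[[2,6,20],[0,0,0]],[[0,0,30],[0,0,0]],[[0,0,9],[0,0,0]],[[0,0,0],[0,0,0]],[[0,0,2],[0,0,0]],[[0,0,1],[0,0,0]],[[0,0,0],[0,0,0]]]' 40
```

```text
clock: 7.6
eef_pos: [0.5565, 0.0564, 0.0795]
tool_rot: [0.184, 0.982, -0.039, 0.011]
ft_force: [-0.1, 0.6, 0.4]
grip_width: 0.0575
grasp_force: 64.5
```

```bash
python3 -m creep '[[[0,-1,1],[0,0,0]],[[0,0,1],[0,0,0]],[[0,0,0],[0,0,0]],[[0,0,0],[0,0,0]]]' 40
python3 -m creep '[[[0,0,1],[0,0,0]],[[0,0,1],[0,0,0]],[[0,0,0],[0,0,0]],[[0,0,0],[0,0,0]]]' 40
```

```text
clock: 8.1
eef_pos: [0.5558, 0.0552, 0.077]
tool_rot: [0.184, 0.982, -0.039, 0.011]
ft_force: [-0.6, -0.4, -0.4]
grip_width: 0.0574
grasp_force: 64.5
clock: 8.6
eef_pos: [0.556, 0.0551, 0.076]
tool_rot: [0.184, 0.982, -0.039, 0.011]
ft_force: [-2.0, -0.2, 4.9]
grip_width: 0.0575
grasp_force: 65.1
```

```bash
python3 -m creep '[[[0,0,0],[0,0,0]],[[0,0,0],[0,0,0]],[[0,0,0],[0,0,0]],[[0,0,0],[0,0,0]],[[0,0,-30],[0,0,0]],[[0,0,-50],[0,0,0]],[[0,0,0],[0,0,0]],[[0,0,0],[0,0,0]]]' 85
python3 - <<'E'
from hoop import *
p=shot("wrist");o=bot.get_obs(); k,c,n,P,h=hoop(p); print(k,c,n,o["eef_pos"])
cv2.imwrite("pics/w4.png",p["image"])
S=P[(np.hypot(P[:,0]-.556,P[:,1]-.055)<.05)&(h>.012)&(h<.022)]
print(cv2.minEnclosingCircle((S[:,:2]*1000).astype(np.float32)),S.mean(0),h[(h>.012)&(h<.022)].mean())
A=np.c_[S[:,:2],np.ones(len(S))]; print(np.linalg.lstsq(A,S[:,2],rcond=None)[0])
E
```

```text
clock: 9.6
eef_pos: [0.5551, 0.0615, 0.1546]
tool_rot: [0.184, 0.982, -0.039, 0.011]
ft_force: [0.1, 0.7, -0.1]
grip_width: 0.0848
grasp_force: 0.0
[ 0.0078 -0.0796  0.0713] (array([0.5555, 0.0562]), np.float64(0.07246274429516988)) 8553 [0.5545 0.0613 0.1538]
((556.9623413085938, 56.72395706176758), 29.981664657592773) [0.5556 0.0574 0.087 ] 0.016098041480171514
[ 0.0105 -0.0806  0.0858]
```

View pics/w4.png

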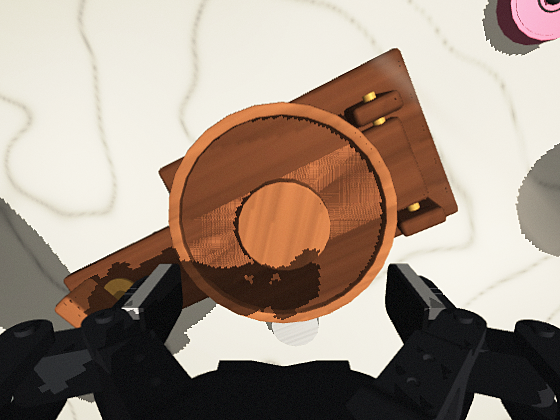

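```bash
python3 -m creep '[[[0,0,-10],[-0.073,0.036,0]],[[30,15,0],[0,0,0]],[[48,25,0],[0,0,0]],[[52,28,0],[0,0,0]],[[52,28,0],[0,0,0]],[[52,28,0],[0,0,0]],[[0,0,0],[0,0,-0.18]],[[0,0,0],[0,0,-0.18]],[[0,0,0],[0,0,-0.18]],[[0,0,0],[0,0,-0.18]],[[0,0,0],[0,0,-0.18]],[[0,0,0],[0,0,-0.18]]]' 85
python3 -m creep '[[[0,0,10],[0,0,-0.18]],[[0,0,20],[0,0,-0.18]],[[0,0,20],[0,0,-0.18]],[[0,0,10],[0,0,0]],[[0,0,0],[0,0,0]],[[0,0,0],[0,0,0]]]' 85
python3 w.py level_mid .38 .262 .014 .027 .035 pics/w5.png
```

```text
clock: 11.15
eef_pos: [0.3808, 0.2617, 0.1631]
tool_rot: [-0.35, 0.937, -0.0, -0.002]
ft_force: [-0.3, -0.1, 0.3]
grip_width: 0.0851
grasp_force: 0.0
clock: 11.9
eef_pos: [0.3821, 0.2626, 0.1051]
tool_rot: [-0.585, 0.811, -0.0, 0.0]
ft_force: [0.2, -0.6, -0.6]
grip_width: 0.0851
grasp_force: 0.0
level_mid 0.86 [286. 214.] [0.38   0.2593 0.0246]
level_mid 0.79 [334. 327.] [0.3738 0.3557 0.0198]
level_mid 0.77 [162. 274.] [0.4222 0.2386 0.1304]
(array([0.3796, 0.2617]), array([0.38  , 0.2628]), 27.978349685668945, np.float64(0.018863343944295813), 4859)
clk 11.95 eef [0.3823 0.2628 0.1054] q [ 0.6022  0.2679 -0.307   0.9947 -0.     -0.6469] F [ 0.0638 -0.5088  0.5056] tooly yaw 2.8198958045019564
tool delta to mean/enclosing mm [array([ 1.9,  2.2, -0. ]), array([ 0.8,  2.2, -0. ])]
```

View pics/w5.png

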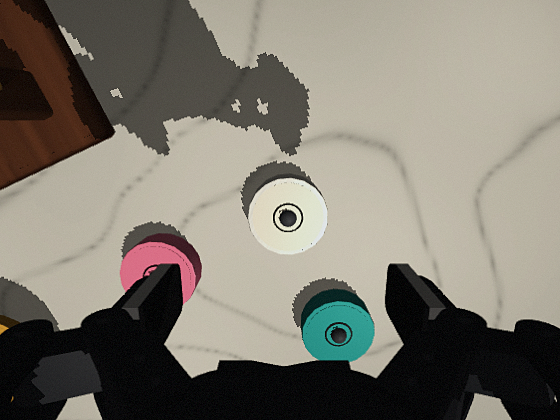

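```bash
python3 -m creep '[[[1,2,40],[0,0,0]],[[0,0,40],[0,0,0]],[[0,0,20],[0,0,0]],[[0,0,0],[0,0,0]],[[0,0,0],[0,0,0]]]' 85
python3 -m creep '[[[0,0,0],[0,0,0]],[[0,0,0],[0,0,0]],[[0,0,0],[0,0,0]],[[0,0,0],[0,0,0]],[[0,0,0],[0,0,0]]]' 40
```

```text
clock: 12.62
eef_pos: [0.3805, 0.2628, 0.0059]
tool_rot: [-0.585, 0.811, -0.0, 0.001]
ft_force: [-0.1, -0.5, -0.4]
grip_width: 0.0844
grasp_force: 0.0
clock: 13.25
eef_pos: [0.3804, 0.2628, 0.0065]
tool_rot: [-0.585, 0.811, 0.0, 0.001]
ft_force: [-0.8, -0.6, 7.5]
grip_width: 0.0537
grasp_force: 61.2
```

```bash
python3 -m creep '[[[0,0,-45],[0,0,0]],[[0,0,-55],[0,0,0]],[[10,-17,-50],[0,0,0]],[[26,-43,0],[0,0,0]],[[26,-43,0],[0,0,0]],[[26,-43,0],[0,0,0]],[[26,-43,0],[0,0,0]],[[26,-43,0],[0,0,0]],[[0,0,0],[0.033,0.0744,0]],[[0,0,0],[0,0,0]],[[0,0,0],[0,0,0]]]' 40
python3 - <<'E'
from hoop import *
p=shot("wrist");o=bot.get_obs(); k,c,n,P,h=hoop(p); print(k,c,n,o["eef_pos"],o["grip_width"],o["clock"])
cv2.imwrite("pics/w6.png",p["image"])
M=R.from_quat(o["tool_rot"]).as_matrix(); T=(P-o["eef_pos"])@M
S=T[(np.hypot(*T[:,:2].T)<.035)&(T[:,2]<0)&(T[:,2]>-.03)&(abs(T[:,1])<.025)]
print("disc top in tool",np.percentile(S,[1,50,99],axis=0), cv2.minEnclosingCircle((S[:,:2]*1000).astype(np.float32)))
A=np.c_[S[:,:2],np.ones(len(S))]; print(np.linalg.lstsq(A,S[:,2],rcond=None)[0]); print(M, M.T@(np.r_[.5565,.0567,.0875]-o["eef_pos"])*1000)
E
```

```text
clock: 14.62
eef_pos: [0.5551, 0.0567, 0.1548]
tool_rot: [-0.585, 0.81, -0.035, -0.02]
ft_force: [0.1, -0.8, -1.2]
grip_width: 0.0535
grasp_force: 64.3
[ 0.0078 -0.0793  0.0713] (array([0.5559, 0.0546]), np.float64(0.0722438849654383)) 5635 [0.5552 0.0566 0.1549] 0.05337486391140008 14.675
disc top in tool [[-0.0256 -0.024  -0.0187]
 [ 0.0033 -0.0004 -0.0122]
 [ 0.0273  0.024  -0.0022]] ((-0.1918327510356903, -0.6654507517814636), 28.313064575195312)
[ 0.0501 -0.0022 -0.0123]
[[-0.3145 -0.9492  0.0076]
 [-0.9464  0.3129 -0.0802]
 [ 0.0738 -0.0324 -0.9967]] [-5.4636  0.9681 67.1632]
```

```bash
python3 -m creep '[[[-5,1,20],[0,0,0]],[[0,0,25],[0,0,0]],[[0,0,10],[0,0,0]],[[0,0,2],[0,0,0]],[[0,0,0],[0,0,0]],[[0,0,0],[0,0,0]]]' 40
python3 -m creep '[[[0,0,1],[0,0,0]],[[0,0,1],[0,0,0]],[[0,0,0],[0,0,0]],[[0,0,0],[0,0,0]]]' 40
```

```text
clock: 15.42
eef_pos: [0.5575, 0.0568, 0.0986]
tool_rot: [-0.585, 0.81, -0.036, -0.02]
ft_force: [0.0, -0.2, -1.2]
grip_width: 0.0534
grasp_force: 64.3
clock: 15.92
eef_pos: [0.5567, 0.0564, 0.0956]
tool_rot: [-0.585, 0.81, -0.035, -0.021]
ft_force: [-0.5, -1.0, -0.9]
grip_width: 0.0535
grasp_force: 64.3
```

```bash
python3 -m creep '[[[0,0,1],[0,0,0]],[[0,0,0],[0,0,0]],[[0,0,0],[0,0,0]]]' 40
python3 -m creep '[[[0,0,1],[0,0,0]],[[0,0,0],[0,0,0]],[[0,0,0],[0,0,0]]]' 40
python3 -m creep '[[[0,0,1],[0,0,0]],[[0,0,0],[0,0,0]],[[0,0,0],[0,0,0]]]' 40
```

```text
clock: 16.3
eef_pos: [0.5569, 0.0564, 0.0952]
tool_rot: [-0.585, 0.81, -0.035, -0.02]
ft_force: [-1.9, -0.1, 5.6]
grip_width: 0.0535
grasp_force: 65.0
clock: 16.68
eef_pos: [0.5569, 0.0561, 0.0948]
tool_rot: [-0.585, 0.81, -0.035, -0.02]
ft_force: [-3.5, -0.3, 7.6]
grip_width: 0.053
grasp_force: 65.3
clock: 17.05
eef_pos: [0.5569, 0.0558, 0.094]
tool_rot: [-0.585, 0.81, -0.036, -0.02]
ft_force: [-4.6, -1.5, 10.1]
grip_width: 0.0533
grasp_force: 65.4
```

```bash
python3 -m creep '[[[0,0,-1],[0,0,0]],[[0,0,0],[0,0,0]],[[0,0,0],[0,0,0]],[[0,0,0],[0,0,0]],[[0,0,0],[0,0,0]],[[0,0,-30],[0,0,0]],[[0,0,-50],[0,0,0]],[[0,0,-20],[0,0,0]],[[0,0,0],[0,0,0]],[[0,0,0],[0,0,0]]]' 85
python3 - <<'E'
from hoop import *
p=shot("wrist");o=bot.get_obs(); k,c,n,P,h=hoop(p); print(k,c,n,o["eef_pos"],o["clock"])
cv2.imwrite("pics/w7.png",p["image"])
S=P[(np.hypot(P[:,0]-.556,P[:,1]-.057)<.05)&(h>.030)&(h<.045)]
print(cv2.minEnclosingCircle((S[:,:2]*1000).astype(np.float32)),S.mean(0))
A=np.c_[S[:,:2],np.ones(len(S))]; print(np.linalg.lstsq(A,S[:,2],rcond=None)[0])
for q in ["ball","level_mid","knob_grip"]:
    for r in vision.place_of(p,q)[:2]: print(q,r["score"],r["position"],at_d(p,r["position"]))
B=P[(np.hypot(P[:,0]-.567,P[:,1]+.075)<.045)&(P[:,2]>.112)]
print("bar",len(B)and cv2.minAreaRect((B[:,:2]*1000).astype(np.float32)),B[:,2].max() if len(B) else 0)
print(R.from_quat(o["tool_rot"]).as_matrix())
E
```

```text
clock: 18.3
eef_pos: [0.5553, 0.0642, 0.192]
tool_rot: [-0.585, 0.81, -0.035, -0.021]
ft_force: [-0.2, 0.3, -0.1]
grip_width: 0.0848
grasp_force: 0.0
[ 0.0075 -0.0794  0.0713] (array([0.5559, 0.0553]), np.float64(0.07259992332355505)) 6354 [0.555  0.0641 0.1916] 18.35
((556.920654296875, 57.884361267089844), 28.57836151123047) [0.5569 0.0567 0.1078]
[ 0.0085 -0.0429  0.1055]
ball 0.64 [293.6, 246.9] [0.5557 0.0776 0.1117]
level_mid 0.94 [283.3, 216.4] [0.556  0.0558 0.1083]
knob_grip 0.85 [202.3, 31.1] [ 0.5649 -0.066   0.1248]
bar ((566.887451171875, -70.663330078125), (49.35258483886719, 14.519794464111328), 21.548831939697266) 0.12790516686999978
[[-0.3153 -0.949   0.0049]
 [-0.946   0.3139 -0.0814]
 [ 0.0758 -0.0303 -0.9967]]
```

View pics/w7.png

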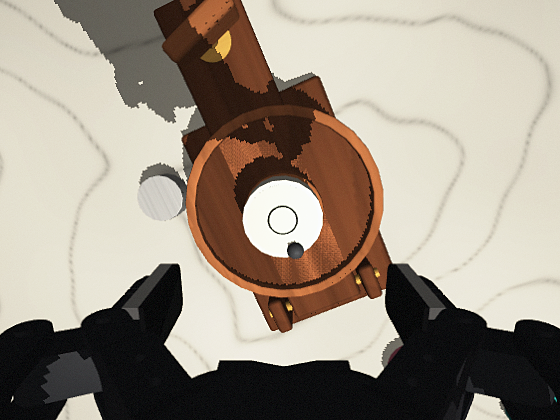

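```bash
python3 -m creep '[[[0,0,0],[0,0,0.175]],[[0,0,0],[0,0,0.175]],[[0,0,0],[0,0,0.175]],[[0,0,0],[0,0,0.175]],[[0,0,0],[0,0,0.175]],[[12,-41,13],[0,0,0]],[[12,-42,13],[0,0,0]],[[12,-42,14],[0,0,0]],[[0,0,0],[0,0,0]],[[0,0,0],[0,0,0]]]' 50
cat > kn.py <<'E'
from hoop import *
p=shot("wrist");o=bot.get_obs(); P=cloud(p).reshape(-1,3); P=P[np.isfinite(P[:,0])]
M=R.from_quat(o["tool_rot"]).as_matrix(); print(M,o["eef_pos"],o["joint_pos"],o["clock"])
B=P[(np.hypot(P[:,0]-.567,P[:,1]+.072)<.035)&(P[:,2]>.118)&(P[:,2]<.135)]
T=(B-o["eef_pos"])@M; print("top tool z",np.percentile(T[:,2],[5,25,50]))
T=T[T[:,2]<np.percentile(T[:,2],25)+.004]
print("bar in tool mm",cv2.minAreaRect((T[:,:2]*1000).astype(np.float32)))
cv2.imwrite("pics/k1.png",p["image"])
for r in vision.place_of(p,"knob_grip")[:2]: print(r)
E
python3 kn.py
```

```text
clock: 19.75
eef_pos: [0.5682, -0.0678, 0.1634]
tool_rot: [-0.186, 0.982, -0.04, -0.004]
ft_force: [-0.1, -0.1, -0.7]
grip_width: 0.0501
grasp_force: 0.0
[[-0.9303 -0.3668  0.0074]
 [-0.3661  0.9271 -0.0805]
 [ 0.0226 -0.0776 -0.9967]] [ 0.5685 -0.0672  0.1638] [-0.0754  0.4081  0.0604  1.2096 -0.0798 -0.4518] 19.8
top tool z [0.0376 0.0383 0.0388]
bar in tool mm ((2.608053207397461, 0.2149519920349121), (14.002603530883789, 49.39896774291992), 88.63538360595703)
{'position': [284.1, 239.5], 'score': 0.75}
```

```bash
python3 -m creep '[[[2,0,30],[0,0,0]],[[0,0,25],[0,0,0]],[[0,0,8],[0,0,0]],[[0,0,0],[0,0,0]],[[0,0,0],[0,0,0]]]' 50
python3 -m creep '[[[0,0,0],[0,0,0]],[[0,0,0],[0,0,0]],[[0,0,0],[0,0,0]],[[0,0,0],[0,0,0]],[[0,0,0],[0,0,0]]]' 0
```

```text
clock: 20.48
eef_pos: [0.5682, -0.0734, 0.1025]
tool_rot: [-0.187, 0.982, -0.041, -0.003]
ft_force: [0.3, -0.2, -0.0]
grip_width: 0.0504
grasp_force: 0.0
clock: 21.1
eef_pos: [0.5674, -0.0733, 0.1015]
tool_rot: [-0.187, 0.982, -0.04, -0.003]
ft_force: [-1.0, 3.1, 2.3]
grip_width: 0.013
grasp_force: 62.1
```

```bash
python3 -m creep '[[[0.1,-0.4,3.2],[-0.0144,-0.0042,0]],[[0.1,-0.4,3.2],[-0.0144,-0.0042,0]],[[0.1,-0.4,3.2],[-0.0144,-0.0042,0]],[[0.1,-0.4,3.2],[-0.0144,-0.0042,0]],[[0.1,-0.4,3.2],[-0.0144,-0.0042,0]],[[0.1,-0.4,3.2],[-0.0144,-0.0042,0]],[[0,0,0],[0,0,0]],[[0,0,0],[0,0,0]]]' 0
python3 -m creep '[[[0.1,-0.4,3.2],[-0.0144,-0.0042,0]],[[0,0,0],[0,0,0]],[[0,0,0],[0,0,0]]]' 0
```

```text
clock: 22.1
eef_pos: [0.5677, -0.0764, 0.0822]
tool_rot: [-0.187, 0.982, 0.005, 0.001]
ft_force: [0.3, 5.9, 5.5]
grip_width: 0.0129
grasp_force: 62.5
clock: 22.48
eef_pos: [0.5678, -0.0768, 0.0791]
tool_rot: [-0.187, 0.982, 0.013, 0.002]
ft_force: [0.5, 4.7, 5.7]
grip_width: 0.0128
grasp_force: 62.6
```

```bash
python3 -m creep '[[[0,-0.2,1.5],[-0.0072,-0.0021,0]],[[0,0,0],[0,0,0]],[[0,0,0],[0,0,0]]]' 0
python3 -m creep '[[[0,-0.2,1.5],[-0.006,-0.002,0]],[[0,0,0],[0,0,0]],[[0,0,0],[0,0,0]]]' 0
python3 -m creep '[[[0,0,1],[0,0,0]],[[0,0,0],[0,0,0]],[[0,0,0],[0,0,0]]]' 0
```

```text
clock: 22.85
eef_pos: [0.5678, -0.0769, 0.0776]
tool_rot: [-0.187, 0.982, 0.017, 0.002]
ft_force: [-1.2, 5.3, 5.4]
grip_width: 0.0127
grasp_force: 62.4
clock: 23.22
eef_pos: [0.5679, -0.0771, 0.0768]
tool_rot: [-0.187, 0.982, 0.02, 0.003]
ft_force: [-1.5, 6.1, 9.1]
grip_width: 0.0126
grasp_force: 63.0
clock: 23.6
eef_pos: [0.568, -0.0771, 0.0766]
tool_rot: [-0.187, 0.982, 0.019, 0.003]
ft_force: [-3.0, 5.8, 12.7]
grip_width: 0.0131
grasp_force: 63.7
```

```bash
python3 -m creep '[[[0,0,1],[0,0,0]],[[0,0,0.8],[0,0,0]],[[0,0,0],[0,0,0]],[[0,0,0],[0,0,0]]]' 0
cat > ball.py <<'E'
from m import *
np.set_printoptions(precision=4,suppress=True)
o=bot.get_obs(); M=R.from_quat(o["tool_rot"]).as_matrix()
print("toolz",M[:,2],"tooly yaw",np.arctan2(M[1,1],M[0,1]),"F",o["ft_force"],o["ft_torque"],"q",o["joint_pos"],o["clock"],o["eef_pos"])
ys=np.array([-.097,.995]); xs=np.array([.995,.097])
for n in ["scene","side"]:
    p=shot(n); b=[(r["position"],r["score"]) for r in vision.place_of(p,"ball")[:3]]; l=[(r["position"],r["score"]) for r in vision.place_of(p,"level_mid")[:4]]
    print(n,[(at_z(p,x,.073+16+0 if 0 else .1205)[:2],round(s,2)) for x,s in b],[(at_z(p,x,.099)[:2],round(s,2)) for x,s in l])
    # darkest blob on white level top
    c=cv2.projectPoints(np.array([[.5565,.0565,.109]]),cv2.Rodrigues(np.linalg.inv(p["_W"])[:3,:3])[0],np.linalg.inv(p["_W"])[:3,3],np.array(p["K"],float),np.array([p["k1"],0,0,0.]))[0].ravel()
    u,v=c.round().astype(int); cr=p["image"][v-40:v+40,u-40:u+40]
    cv2.imwrite(f"pics/b_{n}_{o['clock']:.1f}.png",cv2.resize(cr,None,fx=5,fy=5,interpolation=cv2.INTER_CUBIC)); print(c, b and b[0])
E
python3 ball.py; cd pics; python3 -c "
import cv2,glob,numpy as np
f=sorted(glob.glob('b_*'));cv2.imwrite('bb.png',np.hstack([cv2.imread(x) for x in f]))"
```

```text
clock: 24.1
eef_pos: [0.5682, -0.0771, 0.0763]
tool_rot: [-0.187, 0.982, 0.019, 0.004]
ft_force: [-6.0, 5.6, 20.8]
grip_width: 0.0128
grasp_force: 64.8
toolz [-0.0003  0.0392 -0.9992] tooly yaw 1.9464803199933844 F [-6.0189  5.6194 20.847 ] [1.554  1.4068 0.1445] q [-0.1553  0.4974 -0.0393  1.0404  0.0387 -0.5309] 24.1 [ 0.5682 -0.0771  0.0763]
scene [(array([0.5714, 0.0254]), 0.52)] [(array([0.5568, 0.0414]), 0.93), (array([0.4131, 0.2894]), 0.87), (array([0.5188, 0.2125]), 0.8)]
[306.1709 193.8167] ([302.8, 203.8], 0.52)
side [] [(array([0.4611, 0.1744]), 0.79), (array([0.5601, 0.0458]), 0.61), (array([0.3708, 0.2581]), 0.47), (array([0.544 , 0.0277]), 0.24)]
[278.5515 185.9065] []
```

View pics/bb.png

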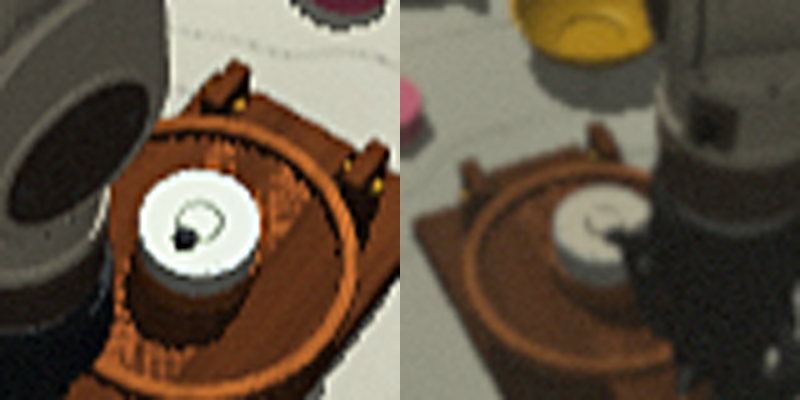

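```bash
python3 -m creep '[[[0,0,0],[0.0043,0.0009,0.157]],[[0,0,0],[0.0044,0.0002,0.157]],[[0,0,0],[0.0044,-0.0005,0.157]],[[0,0,0],[0.0042,-0.0012,0.157]],[[0,0,0],[0.004,-0.0018,0.157]],[[0,0,0],[0.0037,-0.0024,0.157]],[[0,0,0],[0,0,0]],[[0,0,0],[0,0,0]]]' 0
python3 ball.py
```

```text
clock: 25.4
eef_pos: [0.5679, -0.0776, 0.0763]
tool_rot: [0.28, 0.96, 0.006, -0.001]
ft_force: [-6.9, 4.5, 20.8]
grip_width: 0.0128
grasp_force: 64.7
toolz [ 0.0016  0.0118 -0.9999] tooly yaw 1.0033219197509724 F [-6.8962  4.4971 20.7752] [ 1.1734  1.6188 -0.1375] q [-0.1421  0.4926 -0.0469  1.0313  0.0119  0.4254] 25.4 [ 0.5679 -0.0776  0.0763]
scene [(array([0.5676, 0.041 ]), 0.45)] [(array([0.5539, 0.053 ]), 0.92), (array([0.4186, 0.2821]), 0.72), (array([0.5275, 0.2135]), 0.58), (array([ 0.689 , -0.0193]), 0.37)]
[306.1709 193.8167] ([305.9, 198.3], 0.45)
side [(array([0.5785, 0.1616]), 0.29)] [(array([0.5626, 0.0521]), 0.66), (array([0.3608, 0.2625]), 0.63), (array([0.4587, 0.158 ]), 0.49)]
[278.5515 185.9065] ([273.6, 156.7], 0.29)
```

```bash
python3 -m creep '[[[0,0,0],[0.0032,-0.003,0.157]],[[0,0,0],[0.0027,-0.0034,0.157]],[[0,0,0],[0.0021,-0.0038,0.1]],[[0,0,0],[0,0,0]],[[0,0,0],[0,0,0]],[[0,0,0],[0,0,0]],[[0,0,0],[0,0,0]],[[0,0,0],[0,0,0]],[[0,0,0],[0,0,0]]]' 0
cat > bm.py <<'E'
from m import *
o=bot.get_obs(); M=R.from_quat(o["tool_rot"]).as_matrix(); print("toolz",M[:,2],"F",o["ft_force"],o["clock"])
tiles=[]
for n in ["scene","side"]:
    p=shot(n); r=sorted(vision.place_of(p,"level_mid"),key=lambda r:np.hypot(*(at_z(p,r["position"],.095)[:2]-[.5565,.054])))[0]
    u,v=np.round(r["position"]).astype(int); cr=p["image"][v-22:v+22,u-28:u+28]; big=cv2.resize(cr,None,fx=7,fy=7,interpolation=cv2.INTER_CUBIC); tiles.append(big)
    g=cv2.cvtColor(big,cv2.COLOR_BGR2GRAY)
    m=((g>np.percentile(g,97)*.8)).astype(np.uint8); k,lab,st,ce=cv2.connectedComponentsWithStats(m)
    i=1+np.argmax(st[1:,4]); cn,_=cv2.findContours((lab==i).astype(np.uint8),cv2.RETR_EXTERNAL,cv2.CHAIN_APPROX_NONE); h=cv2.convexHull(max(cn,key=len)); e=cv2.fitEllipse(h)
    face=np.zeros_like(g); cv2.ellipse(face,(e[0],(e[1][0]*.8,e[1][1]*.8),e[2]),1,-1)
    b=((g<85)&(face>0)).astype(np.uint8); k,lab,st,ce=cv2.connectedComponentsWithStats(b)
    if k>1:
        i=1+np.argmax(st[1:,4]); d=(ce[i]-e[0]); uv0=np.array([u-28,v-22])+np.array(e[0])/7; uv1=uv0+d/7
        print(n,"face ellipse",e,"ball",ce[i],st[i,4],"offset mm world",(at_z(p,uv1,.1)-at_z(p,uv0,.1))[:2]*1000)
        cv2.circle(big,tuple(np.round(e[0]).astype(int)),2,(0,0,255),-1)
cv2.imwrite(f"pics/bm.png",np.hstack(tiles))
E
python3 bm.py
```

```text
clock: 26.82
eef_pos: [0.5675, -0.0777, 0.0763]
tool_rot: [0.471, 0.882, -0.0, 0.001]
ft_force: [-7.0, 4.3, 22.9]
grip_width: 0.0129
grasp_force: 64.9
toolz [ 0.0023 -0.0014 -1.    ] F [-6.9579  4.2571 22.8881] 26.825
scene face ellipse ((204.9553680419922, 177.4992218017578), (145.01980590820312, 167.14031982421875), 98.18247985839844) ball [203.807  174.6539] 653 offset mm world [-0.9725  0.6045]
```

View pics/bm.png

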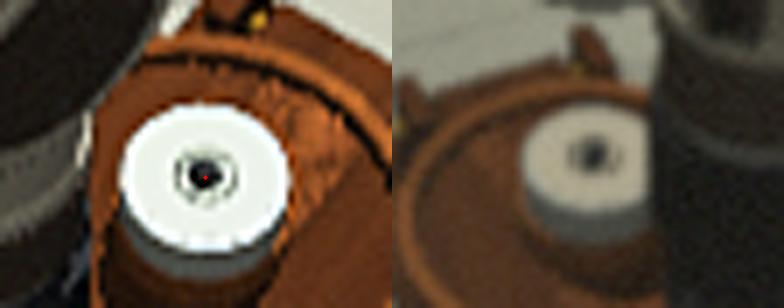

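```bash
python3 -m creep '[[[0,0,0],[0,0,0]],[[0,0,0],[0,0,0]],[[0,0,0],[0,0,0]],[[0,0,0],[0,0,0]]]' 0
python3 bm.py && python3 -c "
from workcell import workorder; print(workorder.job_done())"
```

```text
clock: 27.52
eef_pos: [0.5675, -0.0777, 0.0763]
tool_rot: [0.471, 0.882, -0.0, 0.001]
ft_force: [-7.2, 5.6, 22.1]
grip_width: 0.0135
grasp_force: 64.9
toolz [ 0.0023 -0.0015 -1.    ] F [-7.2471  5.6343 22.1085] 27.525
scene face ellipse ((233.0259552001953, 149.52548217773438), (144.929931640625, 167.0867919921875), 98.1890869140625) ball [232.0861 146.5104] 674 offset mm world [-0.9618  0.6995]
the job is handed in; nothing more can be done
None
```

The job is handed in after about 27.5 s: the packing disc and ball level sit centred on the plate, the knob is still held down at about 22 N with the foot on its pad, the ball rests about 1 mm from the ring's centre, and the arm never went near the dish, tumbler, bobbin case or magnifier.

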